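# Zero-check a gauge probe on the round reference piece in the drawer

### The arm

A 6-joint arm with a two-finger parallel gripper is mounted at the origin on a cart in front of the work surface, level with it; the furniture and walls round the work are solid. World frame = base frame: x ahead of the robot, y to its left, z up, the work surface at z = 0. Lengths are in m, angles in rad, forces in N, time in s.
With the tool pointing down it reaches from about 0.3 to 0.875 m from the base axis. Payload 4.2 kg.
Tool frame: the origin (TCP) lies at the very end of the fingers, on their centre line; the grasp point (between the pads) lies 19 mm behind it; z points along the fingers, y is the line along which they close (so a half turn about z gives the same grasp; the last joint's range is limited). The gripper opens to 85 mm and grips with 20 to 120 N. Pads are 22 mm wide; open, the fingers measure 114 mm over their backs; the gripper's body (76 mm by 85 mm) begins 54 mm behind the grasp point. The pads swing forward as they close: fully open they stand 13 mm farther back than shut.
Start: joints at [-1.168, 0.32, 1.565, -0, 1.257, -0.02], TCP at [0.236, -0.524, 0.209] pointing down, gripper open.
Joint ranges: [-3.11, 3.11], [-0.84, 2.01], [0.21, 2.61], [-1.34, 4.49], [0.05, 2.63], [-2.56, 2.56]. Speed limits (rad/s): [2.57, 2.57, 3.14, 3.14, 3.14, 3.14].

### API

Orientations are given as a unit quaternion [w, x, y, z].
In Python, from plant import r, vision gives the robot as it stands. The module is installed in compiled form; this text tells all that it offers.
- The arm moves only by the shell command python3 -m inch 'ROWS' [OPENING] [FORCE]. ROWS is JSON, a list of rows, each a list of 6 numbers: the shift along the world's x, y, z in units of 40 mm (1.0 is 40 mm), then the turn, a rotation vector about the world's x, y, z in units of 6 degrees (1.0 is 6 degrees). A call has 1 to 8 rows; each row is the pose to reach, as a shift and turn from the pose commanded when the call began; what a row does not reach only later rows make up. A row lasts 1/8 s, in which the tool goes at most 62.5 mm and 10.7 degrees, less where a joint would pass 70% of its speed; a pose out of reach is approached as far as the arm can. A call with a gripper value outside its range is refused whole. OPENING is the finger opening in mm, from 0 to 85.4, set as the call begins (- or left out, the last holds). The fingers move at their own pace and stop on an object; FORCE is the grip in N (left out, the last holds). Time passes only in rows, so rows that repeat a pose let the fingers close. It gives the time, the measured TCP pose, the force, the opening and the grip force at its end, in the units of the state.
- r.get_obs(): the state, without advancing time (a new reading comes with each control period).
- vision.get_image(name): name is "scene" or "top"; returns a dict with "frame" (400x640x3 uint8, blue, green, red), "mtx" (3x3 intrinsics, pixels), "R" (3x3) and "t" (3): a world point X has camera coordinates R X + t. Camera axes: x right, y down, z forward; pixel columns grow to the right and rows downward; lengths in m; the calibration is good to about 2 mm. A picture is of the moment at which its call begins. There is no depth.
- r.job_done(): hands the job in; it is judged then, once.
Trained networks look in the newest picture that a camera, given by its name, has taken for a name from the list of things; names that differ only in an ending like _2 or _b are one class to them, and where a whole thing is asked for, a point or a joint stands for the part that bears it (a point fixed in the world has none). Each returns a list of dicts, best first, with "conf" (0 to 1); they miss things now and then, are a little off and sometimes report something else, mostly with a low value. They report only what shows in the picture. A call takes as long as a camera call.
- vision.recognise(target, camera): "position" ([x, y, z] in m, in world coordinates, good to about 4 mm: the middle of the surface that is visible of it).
- vision.regions_of(target, camera): "mask" (400x640 bool, what is visible of it).
- vision.pinpoint(target, camera): "position" ([x, y, z] in m, in world coordinates, good to about 4 mm: a listed point, or the origin of a listed thing).
The state is a dict: "t": time; "qpos": joint angles; "dq": joint speeds; "tau": joint torques, N m; "eef_pos": TCP position; "orientation": TCP orientation; "force": force on the tool from outside, world axes, zero at the start; "torque": the same for the moment, N m; "finger_gap": finger opening in m; "grip_force": force on a finger pad.
Only numpy, scipy, OpenCV 4.12 (cv2) and the standard library are available. Lean on these libraries where they do the work, as an engineer would, in place of code of your own. Each camera call takes 0.05 s, during which the arm holds its last target. There are 200 camera calls.

### The job

Pull the drawer of the low cabinet open by its knob, nearly all the way, then take the gauge probe out of its stand and check it on the round reference piece in the drawer: with the probe upright, set its sprung tip inside the ring engraved in the middle of that piece and press lightly, so that the tip is pushed about half-way in and not to its stop. Do not touch the square piece with the probe or knock the things standing about. Finish holding the probe there in the gripper, still pressed on the ring: do not let go or put it down.

Things in the scene. Friction and masses are not known exactly. Their poses are not given: they have to be found in the camera images.
- knob_grip (a point): Middle of the head of the drawer's black knob: round head 23 mm in diameter, 20 mm long, axis level, on a stem 11 mm thick and 24 mm long; 34 mm out from the drawer's front, 50 mm above the table. The point's x axis points level into the cabinet (the drawer slides out along its -x), y is level along the front.
- drawer (a joint): How far the drawer is out, in m: 0 shut, 0.12 at its stop. It slides with about 1.5 N of friction and a little drag, and stays where it is left. Its open black tray has a rim 51 mm above the table and a divider into a left and a right compartment, each 77 mm wide and 138 mm long.
- round_mark (a point): Centre of the engraved ring (14 mm across) on top of the round steel reference piece, a loose disc 40 mm in diameter and 12 mm thick that lies flat in one compartment of the drawer (left or right varies), top about 25 mm above the table. It rides along with the drawer and may slide a little.
- square_mark (a point): Centre of the same ring on top of the square steel reference piece (36 x 36 x 12 mm) in the other compartment; leave it alone.
- probe_grip (a point): Middle of the black grip sleeve (20 mm in diameter, 56 mm long) of the gauge probe: pen-shaped, loose, 145 mm long, 0.1 kg, standing upright in its stand; z up along the probe. The tip's end is 106 mm below this point, the probe's top 39 mm above it. A collar (28 mm in diameter, 45 to 51 mm below this point) rests on the stand; the barrel is 18 mm thick.
- probe_end (a point): Lower end of the probe's tip, a steel pin 7 mm thick with a round end that sticks 12 mm out of the nose.
- probe_tip (a joint): How far the sprung tip is pushed into the probe, in m: 0 fully out, 0.008 at its stop. The spring gives 0.4 N per mm, so about 1.6 N half-way.
- probe: The whole probe; origin on its axis at the end of the tip when it is fully out, z up along the probe.
- square_ref: The square reference piece; origin at the centre of its underside.
- round_ref: The round reference piece; origin at the centre of its underside.
- dropper: Bystander: brown dropper bottle with a black rubber bulb, 34 mm in diameter, 102 mm high; origin under its centre.
- cup: Bystander: white specimen cup with a screw lid, 63 mm in diameter, 65 mm high; origin under its centre.
- pad: Bystander: pad of sticky notes, 67 x 67 x 18 mm; origin under its centre.
- pen: Bystander: pen, 145 mm long, lying; origin under its centre.
- cabinet: The grey cabinet with its white-fronted drawer, 160 mm deep, 180 mm wide, 85 mm high, fixed to the table; origin at the centre of its underside, x to its back; its yaw is up to 0.3 rad either way.
- stand: The probe's stand, fixed to the table: grey block 50 x 50 mm, top 68 mm above the table, on a foot 85 x 85 mm. The probe hangs in its 23 mm bore, tip 13 mm above the table, and comes out straight up (60 mm to clear). Origin at the centre of its underside, under the bore.

How it is judged:
By the outcome, as a careful person would: the job done as asked, in the order asked, and still so for the second after the job is handed in, while the arm keeps its last pose, push and grip.
It also fails if it takes over 54 s, if anything falls off the work surface, if the arm or the gripper's body presses on something with over 40 N, if the wrist force passes 120 N, or if a joint passes its speed limit or range.

## Working session

There is one attempt and no reset: what is moved stays moved. The work goes in short steps, Python scripts to look and compute and a shell command to move; the robot and the scene stay as the last step left them, time stands still between calls to the robot, and variables do not carry over. Pictures are saved under pics/ and viewed, at most 10 in all, crops included, and the job is handed in when it is done.

```bash
mkdir -p pics; cat > h.py <<'E'
from plant import r, vision
import numpy as np, cv2
def look(names, cams=("scene","top"), save=None):
    for c in cams:
        im=vision.get_image(c)
        if save: cv2.imwrite(f"pics/{save}_{c}.png",im["frame"])
        for n in names:
            for d in vision.pinpoint(n,c)[:2]:
                X=np.array(d["position"]); u=im["mtx"]@(im["R"]@X+im["t"]); u=u[:2]/u[2]
                print(c,n,round(d["conf"],2),X.round(4),u.round(0))
def st():
    o=r.get_obs(); print({k:np.round(o[k],4).tolist() for k in("t","qpos","eef_pos","orientation","force","finger_gap","grip_force")})
E
python3 - <<'E'
from h import *
look(["knob_grip","cabinet","probe_grip","stand","probe","dropper","cup","pad","pen"],save="a"); st()
E
```

```text
scene knob_grip 0.74 [0.5492 0.2259 0.0477] [255. 237.]
scene cabinet 0.83 [0.6746 0.2511 0.0015] [231. 229.]
scene probe_grip 0.56 [ 0.4518 -0.059   0.1162] [377. 202.]
scene probe_grip 0.28 [ 0.3616 -0.1    -0.0009] [408. 255.]
scene stand 0.67 [ 0.4574 -0.0646  0.0016] [375. 237.]
scene dropper 0.71 [ 0.6072  0.0234 -0.005 ] [318. 220.]
scene cup 0.6 [ 0.3709  0.0275 -0.0014] [362. 269.]
scene pen 0.41 [ 0.3616 -0.1019 -0.0038] [409. 255.]
top knob_grip 0.76 [0.5488 0.2236 0.049 ] [259. 183.]
top cabinet 0.84 [ 0.6722  0.2453 -0.0023] [256. 151.]
top probe_grip 0.48 [ 0.4539 -0.061   0.1204] [349. 212.]
top stand 0.89 [ 0.4559 -0.0551  0.0023] [344. 216.]
top probe 0.45 [ 0.4547 -0.0632  0.0125] [346. 216.]
top probe 0.24 [ 5.978e-01  2.820e-02 -4.000e-04] [320. 174.]
top dropper 0.45 [0.5988 0.0285 0.0017] [320. 173.]
top cup 0.71 [ 0.3684  0.0238 -0.0023] [319. 242.]
top pad 0.95 [ 0.3556 -0.259   0.0046] [406. 248.]
top pad 0.46 [ 0.4537 -0.0626  0.121 ] [349. 212.]
top pen 0.52 [ 0.3639 -0.1011  0.0049] [357. 244.]
{'t': 1.0, 'qpos': [-1.168, 0.3196, 1.5645, -0.0, 1.2574, -0.02], 'eef_pos': [0.2359, -0.5244, 0.2088], 'orientation': [0.0001, 0.9777, 0.2098, 0.0], 'force': [0.534, 0.1524, -0.5533], 'finger_gap': 0.0854, 'grip_force': 0.0}
```

```bash
python3 - <<'E'
from h import *
a=cv2.imread("pics/a_scene.png");b=cv2.imread("pics/a_top.png")
cv2.imwrite("pics/a2.png",np.vstack([cv2.resize(a[120:320,170:490],(800,500))[:300*2],])); 
cv2.imwrite("pics/b2.png",cv2.resize(b[100:300,180:480],(800,533)))
E
```

```text
(no output)
```

View pics/a2.png

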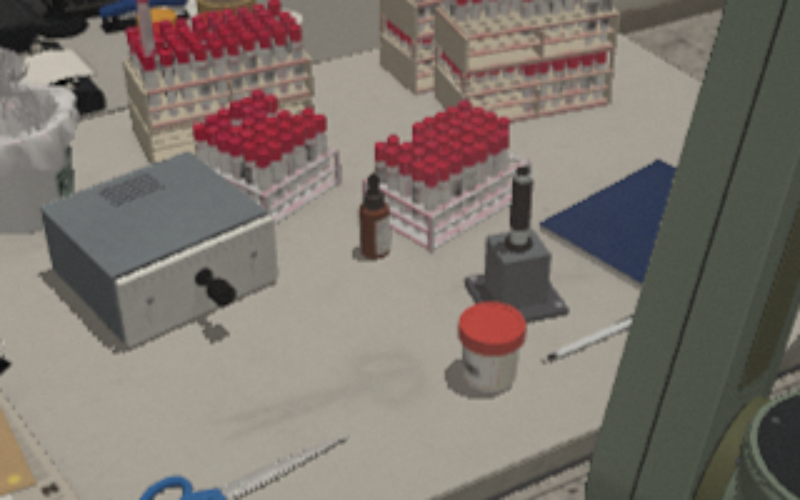

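View pics/b2.png

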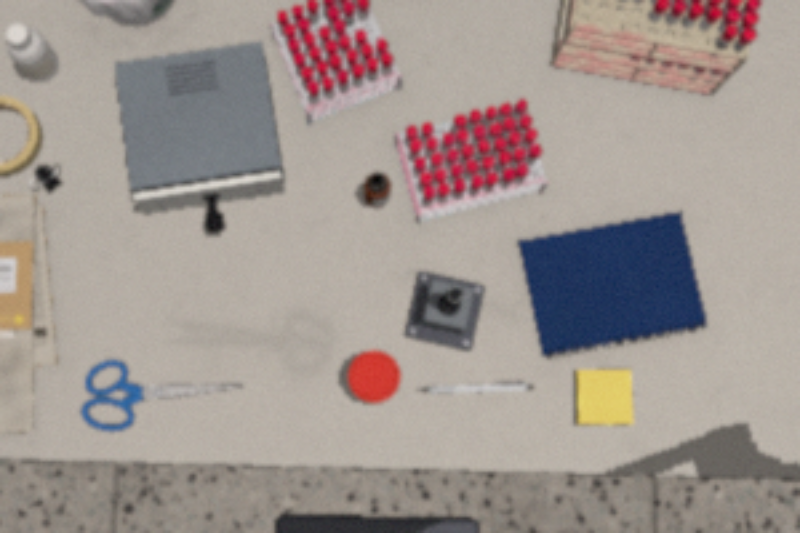

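The crops show the cabinet at left with its knob (scene crop ~(215,287), top crop ~(213,215)). The probe is in its stand (scene ~(520,210)), the red-lidded cup is in front of the stand, and the dropper is behind. The network positions agree with all of these. Next I need the cabinet yaw and the full view, to see what the pillar at the right is.

```bash
python3 - <<'E'
from h import *
a=cv2.imread("pics/a_scene.png");b=cv2.imread("pics/a_top.png")
cv2.imwrite("pics/c.png",cv2.resize(np.vstack([a,b]),(480,600),interpolation=cv2.INTER_AREA))
im=vision.get_image("top"); K,R,t=im["mtx"],im["R"],im["t"]
def ray(px,z):
    d=R.T@np.linalg.inv(K)@np.r_[px,1]; c=-R.T@t; return c+d*(z-c[2])/d[2]
m=vision.regions_of("cabinet","top")[0]["mask"].astype(np.uint8)
g=cv2.cvtColor(im["frame"],cv2.COLOR_BGR2GRAY)
m&=((g<150)).astype(np.uint8); m=cv2.morphologyEx(m,cv2.MORPH_OPEN,np.ones((7,7),np.uint8))
ys,xs=np.nonzero(m); P=np.array([ray(p,.085)[:2] for p in zip(xs,ys)],np.float32)
rc=cv2.minAreaRect(P); print(rc, cv2.boxPoints(rc)); print("cam",-R.T@t)
E
```

```text
((0.642086386680603, 0.2365056574344635), (0.22535929083824158, 0.1840284913778305), 10.799331665039062) [[0.51416165 0.30577752]
 [0.54864305 0.12500826]
 [0.7700111  0.1672338 ]
 [0.7355297  0.34800306]]
cam [0.27807554 0.04573399 1.38018991]
```

View pics/c.png

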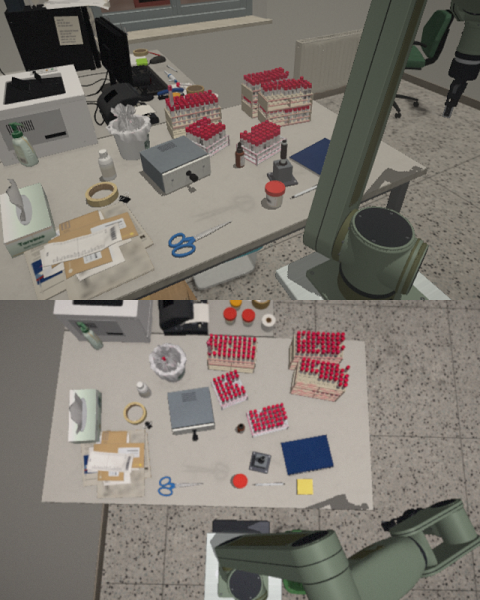

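The "pillar" is the arm's own upper link, so nothing blocks the way. Cabinet yaw is about 0.187 rad. I'm moving above the knob.

```bash
python3 -m inch '[[4,9.4,0,0,0,-1.1],[4,9.4,0,0,0,-1.1],[4,9.4,0,0,0,-1.1],[4,9.4,0,0,0,-1.1],[4,9.4,0,0,0,-1.1],[4,9.4,0,0,0,-1.1],[4,9.4,0,0,0,-1.1],[4,9.4,0,0,0,-1.1]]' 55 40; python3 -m inch '[[3.82,9.33,0,0,0,-1.13],[3.82,9.33,0,0,0,-1.13],[3.82,9.33,0,0,0,-1.13],[3.82,9.33,0,0,0,-1.13],[3.82,9.33,0,0,0,-1.13],[3.82,9.33,0,0,0,-1.13],[3.82,9.33,0,0,0,-1.13],[3.82,9.33,0,0,0,-1.13]]'; python3 -c "
from h import *
look(['knob_grip']);st()"
```

```text
t: 2.1
eef_pos: [0.3965, -0.1467, 0.2089]
orientation: [0.0, 0.988, 0.155, 0.0]
force: [0.1, 0.3, -0.1]
finger_gap: 0.0552
grip_force: 0.0
t: 3.1
eef_pos: [0.5497, 0.2253, 0.2079]
orientation: [0.0, 0.995, 0.095, -0.0]
force: [-0.1, 0.5, -0.3]
finger_gap: 0.0548
grip_force: 0.0
scene knob_grip 0.8 [0.5518 0.2258 0.0499] [255. 236.]
top knob_grip 0.6 [0.549  0.2203 0.0512] [260. 183.]
{'t': 3.3, 'qpos': [0.3671, 0.347, 1.5232, -0.0006, 1.2718, 1.7506], 'eef_pos': [0.5486, 0.2231, 0.2088], 'orientation': [0.0004, 0.9956, 0.0936, -0.0001], 'force': [0.6872, -0.0812, 0.1083], 'finger_gap': 0.0552, 'grip_force': 0.0}
```

```bash
python3 -m inch '[[0,0.02,-1.5,0,0,0],[0,0.02,-2.8,0,0,0],[0,0.02,-3.6,0,0,0],[0,0.02,-4.1,0,0,0],[0,0.02,-4.5,0,0,0],[0,0.02,-4.5,0,0,0],[0,0.02,-4.5,0,0,0]]'; python3 -m inch '[[0,0,0,0,0,0],[0,0,0,0,0,0],[0,0,0,0,0,0],[0,0,0,0,0,0],[0,0,0,0,0,0],[0,0,0,0,0,0]]' 0 40
```

```text
t: 4.18
eef_pos: [0.5495, 0.2256, 0.0298]
orientation: [-0.0, 0.996, 0.094, 0.001]
force: [-0.1, -0.7, 0.5]
finger_gap: 0.0551
grip_force: 0.0
t: 4.92
eef_pos: [0.5501, 0.2216, 0.0303]
orientation: [0.003, 0.995, 0.096, 0.001]
force: [2.3, -14.2, 6.9]
finger_gap: 0.019
grip_force: 38.5
```

```bash
python3 -m inch '[[-0.2,-0.1,0,0,0,0],[-0.6,-0.18,0,0,0,0],[-1.0,-0.26,0,0,0,0],[-1.4,-0.33,0,0,0,0],[-1.8,-0.41,0,0,0,0],[-2.2,-0.48,0,0,0,0],[-2.5,-0.54,0,0,0,0],[-2.7,-0.58,0,0,0,0]]'; python3 - <<'E'
from h import *
look(['knob_grip','round_mark','square_mark'],save='d');st()
a=cv2.imread("pics/d_scene.png");b=cv2.imread("pics/d_top.png")
cv2.imwrite("pics/d2.png",np.hstack([cv2.resize(a[160:320,180:340],(400,400)),cv2.resize(b[120:280,180:340],(400,400))]))
E
```

```text
t: 5.92
eef_pos: [0.4423, 0.2012, 0.0303]
orientation: [0.001, 0.995, 0.096, 0.002]
force: [4.0, -7.1, 6.3]
finger_gap: 0.0192
grip_force: 39.3
scene knob_grip 0.63 [0.4445 0.2036 0.0492] [281. 258.]
top square_mark 0.4 [0.5539 0.1786 0.0233] [274. 184.]
top square_mark 0.23 [ 0.452  -0.0637  0.121 ] [349. 212.]
{'t': 6.325, 'qpos': [0.4057, 0.3739, 2.0093, -0.0044, 0.7576, 1.7884], 'eef_pos': [0.4414, 0.201, 0.0303], 'orientation': [0.0013, 0.9954, 0.0955, 0.0008], 'force': [-0.0485, -7.5596, 9.5175], 'finger_gap': 0.0193, 'grip_force': 40.2611}
```

View pics/d2.png

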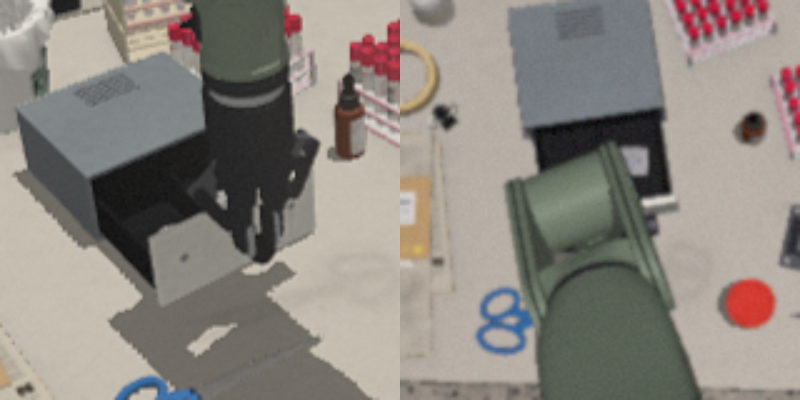

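The drawer is about 110 mm out. The square piece is in the right compartment (top-crop ~(633,158)), so the round one must be in the left, which the arm is hiding. I'll release the knob and rise.

```bash
python3 -m inch '[[0,0,0,0,0,0],[0,0,0,0,0,0],[0,0,0,0,0,0],[0,0,0,0,0,0]]' 55; python3 -m inch '[[0,0,0.5,0,0,0],[0,0,1.5,0,0,0],[0,0,3,0,0,0],[0,0,4.5,0,0,0],[0.2,-2,4.5,0,0,0],[0.2,-4,4.5,0,0,0],[0.3,-5.5,4.5,0,0,0],[0.3,-6.5,4.5,0,0,0]]';python3 - <<'E'
from h import *
look(['knob_grip','round_mark','square_mark','probe_grip','stand'],save='e');st()
a=cv2.imread("pics/e_scene.png");b=cv2.imread("pics/e_top.png")
cv2.imwrite("pics/e2.png",np.hstack([cv2.resize(a[160:320,180:340],(400,400)),cv2.resize(b[120:280,200:360],(400,400))]))
E
```

```text
t: 6.82
eef_pos: [0.4407, 0.2025, 0.0286]
orientation: [0.0, 0.996, 0.095, -0.0]
force: [-0.6, -0.4, 0.3]
finger_gap: 0.055
grip_force: 0.0
t: 7.82
eef_pos: [0.4524, -0.0489, 0.2088]
orientation: [0.0, 0.996, 0.095, 0.0]
force: [1.4, 0.0, 0.1]
finger_gap: 0.0548
grip_force: 0.0
scene knob_grip 0.7 [0.4419 0.2041 0.0478] [281. 260.]
scene round_mark 0.47 [3.677e-01 2.810e-02 3.000e-04] [363. 270.]
scene square_mark 0.6 [0.5521 0.1828 0.0223] [272. 240.]
scene probe_grip 0.52 [0.5512 0.1831 0.0255] [272. 239.]
scene stand 0.61 [ 0.4535 -0.0617  0.0035] [375. 238.]
top knob_grip 0.63 [0.4381 0.2001 0.0497] [265. 218.]
top round_mark 0.63 [0.5249 0.2555 0.0249] [250. 192.]
top round_mark 0.31 [ 0.4535 -0.0612  0.0128] [346. 216.]
top square_mark 0.54 [0.5518 0.1808 0.0247] [273. 184.]
top stand 0.54 [ 0.4583 -0.0592  0.001 ] [345. 215.]
{'t': 8.425, 'qpos': [-0.127, 0.1298, 1.8195, -0.0, 1.1923, 1.2526], 'eef_pos': [0.4525, -0.0462, 0.2087], 'orientation': [0.0, 0.9954, 0.0955, -0.0], 'force': [-0.8766, -0.2671, 0.2206], 'finger_gap': 0.0551, 'grip_force': 0.0}
```

View pics/e2.png

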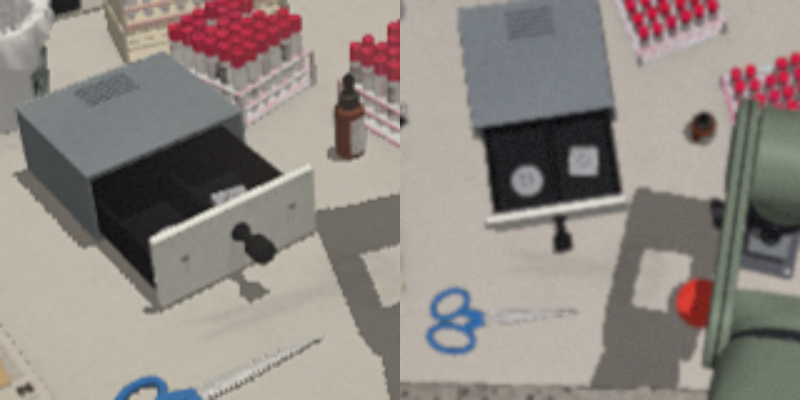

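Both pieces are visible in the top crop: round at (527,180) in the left compartment, square at (583,160) in the right. Their estimated height of 25 mm fits. Next is gripping the probe.

```bash
python3 -m inch '[[0.06,-0.36,0,0,0,0],[0.06,-0.36,-0.8,0,0,0],[0.06,-0.36,-1.5,0,0,0],[0.06,-0.36,-2.1,0,0,0],[0.06,-0.36,-2.5,0,0,0],[0.06,-0.36,-2.77,0,0,0],[0.06,-0.36,-2.77,0,0,0]]';  python3 -m inch '[[0,0,0,0,0,0],[0,0,0,0,0,0],[0,0,0,0,0,0],[0,0,0,0,0,0],[0,0,0,0,0,0],[0,0,0,0,0,0]]' 0 50; python3 - <<'E'
from h import *
look(['probe_grip','probe'],save='f')
E
```

```text
t: 9.3
eef_pos: [0.4546, -0.0619, 0.0975]
orientation: [-0.0, 0.996, 0.094, -0.001]
force: [1.2, 0.1, 0.3]
finger_gap: 0.0552
grip_force: 0.0
t: 10.05
eef_pos: [0.4556, -0.0618, 0.0987]
orientation: [0.0, 0.996, 0.095, 0.001]
force: [0.3, -1.1, 6.2]
finger_gap: 0.0182
grip_force: 49.0
top probe 0.38 [ 0.6725  0.244  -0.003 ] [257. 151.]
```

```bash
python3 -m inch '[[0,0,0.3,0,0,0],[0,0,0.8,0,0,0],[0,0,1.4,0,0,0],[0,0,2.0,0,0,0],[0,0,2.5,0,0,0],[0,0,2.6,0,0,0],[0,0,2.6,0,0,0]]'; python3 - <<'E'
from h import *
look(['probe_grip','probe_end','probe','round_mark'],save='g');st()
a=cv2.imread("pics/g_scene.png")
cv2.imwrite("pics/g2.png",cv2.resize(a[100:300,300:460],(480,600)))
E
```

```text
t: 11.22
eef_pos: [0.4545, -0.0614, 0.2016]
orientation: [-0.0, 0.996, 0.095, -0.0]
force: [-0.6, 0.9, -2.7]
finger_gap: 0.0186
grip_force: 48.8
scene probe_grip 0.56 [ 0.4517 -0.0615  0.2177] [380. 165.]
scene probe_end 0.18 [ 0.3672  0.0275 -0.0011] [363. 270.]
scene probe 0.78 [ 0.4567 -0.0617  0.1146] [376. 201.]
top probe_end 0.63 [ 0.3557 -0.2571  0.0027] [405. 248.]
top probe_end 0.58 [0.5268 0.2556 0.0238] [250. 191.]
top probe 0.24 [ 0.3524 -0.2595  0.0013] [406. 249.]
top round_mark 0.6 [0.527  0.2561 0.0232] [250. 191.]
{'t': 11.725, 'qpos': [-0.1596, 0.1419, 1.8233, -0.0001, 1.1768, 1.222], 'eef_pos': [0.4549, -0.0616, 0.2018], 'orientation': [-0.0, 0.9955, 0.0945, -0.0002], 'force': [-0.4759, -0.4156, -0.6632], 'finger_gap': 0.0184, 'grip_force': 48.8314}
```

View pics/g2.png

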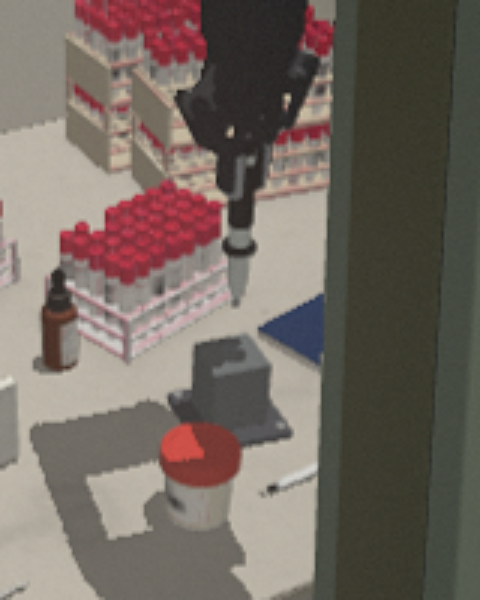

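The probe is out of its bore and about upright, with the tip at full-scene px ~(379,201). I'll check its axis against the tool and refine the disc centre.

```bash
python3 - <<'E'
from h import *
def ray(im,px,z):
    d=im["R"].T@np.linalg.inv(im["mtx"])@np.r_[px,1]; c=-im["R"].T@im["t"]; return c+d*(z-c[2])/d[2]
im=vision.get_image("scene"); e=np.array(r.get_obs()["eef_pos"])
for dz in(.02,-.03,-.0875):
    u=im["mtx"]@(im["R"]@(e+[0,0,dz])+im["t"]); print("expected px crop",((u[:2]/u[2])-[300,100])*3)
print("px/m", im["mtx"][0,0]/u[2])
im=vision.get_image("top")
for d in vision.regions_of("round_ref","top")[:2]:
    m=d["mask"]; ys,xs=np.nonzero(m); print(d["conf"],m.sum(),xs.mean(),ys.mean(),ray(im,(xs.mean(),ys.mean()),.024))
f=im["frame"]; g=cv2.cvtColor(f,6)[180:206,238:264]
mm=g>90; ys,xs=np.nonzero(mm); print(mm.sum(),ray(im,(xs.mean()+238,ys.mean()+180),.024), "px/m",im["mtx"][0,0]/1.355)
cv2.imwrite("pics/h.png",cv2.resize(f[170:220,235:295],(720,600),interpolation=cv2.INTER_CUBIC))
E
```

```text
expected px crop [237.86926266 189.55847265]
expected px crop [234.34643245 245.03648642]
expected px crop [230.50990085 305.45471282]
px/m 407.244567340442
0.69 119 250.60504201680672 192.39495798319328 [0.52273034 0.25303432 0.024     ]
197 [0.51036404 0.24908126 0.024     ] px/m 309.5155711168821
```

View pics/h.png

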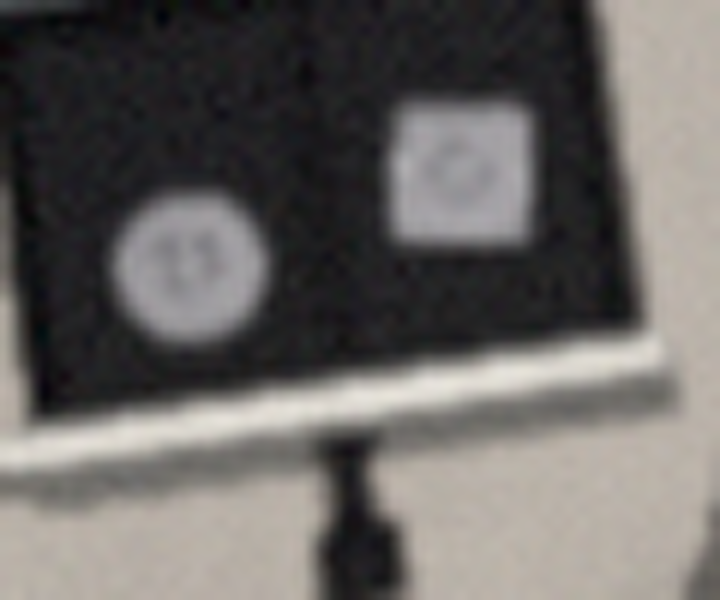

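The disc centre is at crop (190,266), i.e. px (250.4,191.7), which puts it near (0.525, 0.2545). I'll carry the probe above it and measure the probe axis there.

```bash
python3 -m inch '[[0.2,1.0,0,0,0,0],[0.5,2.4,0,0,0,0],[0.9,3.8,0,0,0,0],[1.2,5.2,0,0,0,0],[1.5,6.6,0,0,0,0],[1.7,7.5,0,0,0,0],[1.75,7.9,0,0,0,0],[1.75,7.9,0,0,0,0]]'; python3 -m inch '[[0,0,0,0,0,0],[0,0,0,0,0,0]]'; python3 - <<'E'
from h import *
look(['probe_grip','probe_end','probe','round_mark'],save='i');st()
im=vision.get_image("scene"); e=np.array(r.get_obs()["eef_pos"])
P=lambda X:(lambda u:u[:2]/u[2])(im["mtx"]@(im["R"]@X+im["t"]))
print("imgright world",im["R"][0], "px/m", im["mtx"][0,0]/(im["R"]@e+im["t"])[2])
for dz in(.02,-.03,-.0875): print(dz,P(e+[0,0,dz]))
d=vision.regions_of("probe","scene")
for q in d[:1]:
    m=q["mask"]; print(q["conf"],m.sum())
    for y in np.unique(np.nonzero(m)[0])[::3]: print(y,np.nonzero(m[y])[0][[0,-1]])
a=im["frame"]; u=P(e).astype(int); cv2.imwrite("pics/i2.png",cv2.resize(a[u[1]-30:u[1]+70,u[0]-50:u[0]+50],(600,600),interpolation=cv2.INTER_CUBIC)); print(u)
E
```

```text
t: 12.88
eef_pos: [0.5247, 0.2546, 0.2016]
orientation: [0.0, 0.995, 0.095, -0.0]
force: [-0.3, -1.1, -1.4]
finger_gap: 0.0183
grip_force: 49.1
t: 13.12
eef_pos: [0.5248, 0.2531, 0.2022]
orientation: [0.0, 0.996, 0.094, 0.0]
force: [-0.6, 0.6, -1.2]
finger_gap: 0.0184
grip_force: 49.1
scene probe_grip 0.65 [0.52   0.256  0.2195] [240. 186.]
scene probe 0.78 [0.5282 0.2514 0.1155] [246. 222.]
top probe_grip 0.43 [0.5224 0.2527 0.2263] [240. 179.]
top probe 0.59 [0.5512 0.1816 0.0235] [273. 185.]
top probe 0.54 [ 0.3571 -0.257   0.0026] [405. 247.]
{'t': 13.625, 'qpos': [0.4317, 0.337, 1.5561, -0.0001, 1.2485, 1.8132], 'eef_pos': [0.5249, 0.2544, 0.2019], 'orientation': [0.0, 0.9955, 0.0945, 0.0], 'force': [-0.7422, 0.1472, -0.6544], 'finger_gap': 0.0182, 'grip_force': 49.0521}
imgright world [-0.46994978 -0.88262975 -0.01057979] px/m 455.18330218588767
0.02 [239.63503259 183.62256089]
-0.03 [242.16591531 202.82554845]
-0.0875 [244.91194099 223.66092592]
0.57 448
169 [238 241]
172 [238 243]
175 [238 244]
178 [239 244]
181 [239 245]
184 [239 245]
187 [238 246]
190 [237 246]
193 [238 246]
196 [239 246]
199 [239 247]
202 [238 249]
205 [238 249]
208 [239 249]
211 [240 249]
214 [241 249]
217 [242 248]
220 [243 248]
223 [245 247]
[240 191]
```

View pics/i2.png

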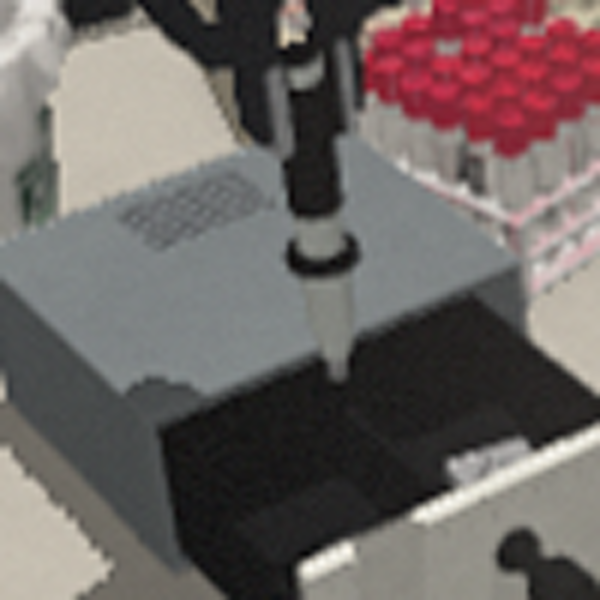

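The collar is at crop (322,254) and the tip at (340,380), so the probe is upright and centred between the fingers. The shift of about 1.4 px also shows on the fingers, so I take it as calibration bias. I'll lower to just above the disc and take a force baseline.

```bash
cat > f.py <<'E'
from h import *
F=[];Z=[];X=[]
for i in range(8):
    vision.get_image("scene"); o=r.get_obs(); F.append(o["force"]); X.append(o["eef_pos"])
F=np.array(F); print("F",F.mean(0).round(2),"+-",(F.std(0)/8**.5).round(2),"pos",np.mean(X,0).round(4),o["t"])
E
python3 -m inch '[[0.02,0,-0.6,0,0,0],[0.02,0,-1.2,0,0,0],[0.02,0,-1.7,0,0,0],[0.02,0,-2.0,0,0,0],[0.02,0,-2.12,0,0,0],[0.02,0,-2.15,0,0,0],[0.02,0,-2.15,0,0,0]]'; python3 f.py
```

```text
t: 14.6
eef_pos: [0.5261, 0.2546, 0.1166]
orientation: [-0.0, 0.996, 0.094, 0.001]
force: [-0.5, -0.8, -1.6]
finger_gap: 0.0183
grip_force: 49.1
F [ 0.28  0.06 -1.09] +- [0.22 0.08 0.15] pos [0.5259 0.2545 0.1164] 15.0
```

```bash
python3 -m inch '[[0,0,-0.08,0,0,0],[0,0,-0.14,0,0,0],[0,0,-0.18,0,0,0],[0,0,-0.2,0,0,0],[0,0,-0.2,0,0,0],[0,0,-0.2,0,0,0]]'; python3 f.py;python3 f.py
```

```text
t: 15.75
eef_pos: [0.5258, 0.2544, 0.1081]
orientation: [0.0, 0.996, 0.094, 0.0]
force: [0.3, -1.0, -0.7]
finger_gap: 0.0184
grip_force: 49.1
F [-0.02 -0.47  0.18] +- [0.15 0.15 0.24] pos [0.5257 0.2544 0.108 ] 16.15
F [-0.1  -0.04 -0.04] +- [0.16 0.16 0.17] pos [0.5257 0.2544 0.1079] 16.55
```

```bash
python3 -m inch '[[0,0,-0.02,0,0,0],[0,0,-0.03,0,0,0],[0,0,-0.03,0,0,0],[0,0,-0.03,0,0,0]]'; python3 f.py;python3 f.py; python3 - <<'E'
from h import *
look(['round_mark','probe','probe_end','square_mark','knob_grip'],save='j')
a=cv2.imread("pics/j_scene.png");b=cv2.imread("pics/j_top.png")
cv2.imwrite("pics/j2.png",np.hstack([cv2.resize(a[190:270,210:290],(400,400),interpolation=2),cv2.resize(b[150:230,215:295],(400,400),interpolation=2)]))
E
```

```text
t: 17.05
eef_pos: [0.5257, 0.2544, 0.1068]
orientation: [0.0, 0.996, 0.094, 0.0]
force: [-0.4, -0.5, 0.8]
finger_gap: 0.0184
grip_force: 49.1
F [-0.02 -0.52  0.47] +- [0.15 0.16 0.17] pos [0.5257 0.2544 0.1068] 17.45
F [ 0.13 -0.23  0.4 ] +- [0.22 0.16 0.16] pos [0.5257 0.2544 0.1067] 17.85
scene round_mark 0.37 [ 0.6024  0.0274 -0.0019] [318. 220.]
scene probe 0.83 [0.5306 0.258  0.0234] [247. 253.]
scene probe_end 0.41 [0.5515 0.1839 0.0239] [272. 239.]
scene square_mark 0.39 [0.5565 0.1824 0.0232] [272. 238.]
scene knob_grip 0.73 [0.4426 0.2061 0.0507] [280. 259.]
top round_mark 0.56 [ 0.3556 -0.2605  0.002 ] [406. 248.]
top probe 0.74 [0.5527 0.1824 0.0221] [273. 184.]
top probe 0.56 [ 0.353 -0.259  0.003] [405. 249.]
top square_mark 0.42 [0.5527 0.1803 0.0246] [273. 184.]
top knob_grip 0.73 [0.4392 0.1982 0.0507] [265. 217.]
```

View pics/j2.png

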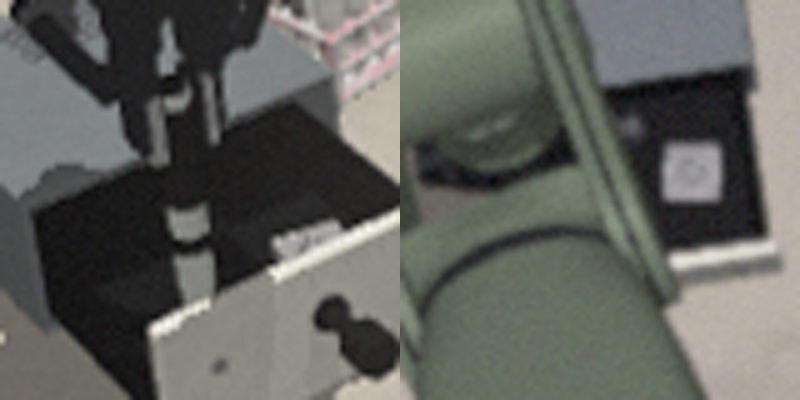

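The probe stands in the round piece's compartment, entering behind the front at scene crop ~(190,290). The square piece is untouched at top crop ~(692,172). The rise in force of about 1.5 N means the tip is in by roughly 4 mm, which matches the height. I'm handing in.

```bash
python3 -c "
from plant import r
print(r.job_done())"
```

```text
the job is handed in; nothing more can be done
None
```

I handed the job in with the drawer about 110 mm out and the probe upright in the gripper, its tip pressed about 4 mm (1.5 N) on the round piece. Height and force show the contact, but that the tip is inside the ring rests on position estimates good to about 2–3 mm, since the gripper and drawer front hid it from both cameras.

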